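# Lift the set casting out of the mould

## Task

The amber-orange resin casting has set; the two milky white ones beside it have not. Lift the amber casting out of its mould cavity, set it down gently and upright on the middle of the flat pale blue inlay in the steel kidney dish, and let go. Leave the white castings seated in the mould.

Things in the scene. Friction and masses are not known exactly. Their poses are not given: they have to be found in the camera images.
- amber_grip (a point): The amber-orange casting: a round resin puck 38 mm across (35 at the underside), 22 mm high, in one piece with an upright grip bar on top, 30 x 14 mm in plan; 64 mm high in all, 60 to 130 g. Point on its vertical axis in the bar, 52 mm above the underside, 12 mm below the top. x along the bar's 30 mm, y across its 14 mm, z up. It stands loosely in a cavity 20 mm deep; which of the three varies.
- milky_a_grip (a point): A milky white casting, same shape, size and point as the amber one, in another cavity of the same mould: a fixed, level aluminium block on a dark base, 88 x 206 mm and 28 mm high, with three round cavities in a row 60 mm apart, their floors 8 mm above the table. The pucks rise 2 mm, the bars 44 mm above the block's upper face.
- milky_b_grip (a point): The other milky white casting in the mould, same shape, size and point as the amber one.
- dish_floor (a point): Centre of the upper face of the flat pale blue inlay in the loose steel kidney dish, 7 mm above the table. The inlay has round ends and is 46 mm wide (x) and 106 mm long (y); the dish is 108 mm (x) by 218 mm (y, its long direction), its rim 37 mm above the table and at least 30 mm from this point on every side; 0.3 kg. z up.
Things that resemble listed ones, but are neither listed nor needed, are in the scene too. Of the things like the part that bears amber_grip, leave any that is turquoise; of the rest the smaller one is meant.

How it is judged:
By the outcome, as a careful person would: the job done as asked, in the order asked, and still so for the second after the job is handed in, with the robot touching nothing.
It also fails if it takes over 40 s, if anything falls off the work surface, if the arm or the gripper's body presses on something with over 40 N, if the wrist force passes 120 N, or if a joint passes its speed limit or range.

## Robot

A 7-joint arm with a two-finger parallel gripper is mounted at the origin on a cart in front of the work surface, level with it; the furniture and walls round the work are solid. World frame = base frame: x ahead of the robot, y to its left, z up, the work surface at z = 0. Lengths are in m, angles in rad, forces in N, time in s.
With the tool pointing down it reaches from about 0.4 to 0.85 m from the base axis. Payload 4.5 kg.
Tool frame: the origin (TCP) lies on the centre line of the jaws, within the pads' length; the fingertips stand r.tips_ahead ahead of it and the grasp point (between the pads) is the TCP (r.tips_ahead is the distance from the TCP to the fingertips, in m); z points along the fingers, y is the direction in which the jaws open and shut (so a half turn about z gives the same grasp; the last joint's range is limited). The gripper opens to 88 mm and grips with 3 to 60 N. Pads are 18 mm wide; open, the fingers measure 123 mm over their backs; the gripper's body (75 mm by 187 mm) begins 45 mm behind the grasp point.
Start: joints at [1.179, 0.689, -0.195, 1.565, 0.157, 0.902, -0.215], TCP at [0.258, -0.569, 0.258] pointing down, gripper open.
Joint ranges: [-3.01, 3.01], [-0.46, 2.08], [-1.47, 1.51], [0.13, 2.56], [-1, 4.14], [0.04, 2.09], [-2.66, 2.66]. Speed limits (rad/s): [2.57, 2.57, 3.14, 3.14, 3.14, 3.14, 3.14].

## Interface

Orientations are given as a unit quaternion [x, y, z, w].
In Python, from plant import r gives the robot as it stands.
- The arm moves only by the shell command python3 -m inch 'ROWS' [FORCE]. ROWS is JSON, a list of rows, each a list of 5 numbers: the shift along the world's x, y, z in units of 25 mm (1.0 is 25 mm), then the turn about the world's z in units of 6 degrees (1.0 is 6 degrees), then the finger opening in mm, from 0 to 88.1. A call has 1 to 5 rows; each row shifts and turns the commanded pose from where the row before left it; what a row does not reach is not made up. A row lasts 1/10 s, in which the tool goes at most 50 mm and 8.59 degrees, less where a joint would pass 70% of its speed; a pose out of reach is approached as far as the arm can. A call is refused whole if a number of a shift passes 1 or a number of a turn 1, either way. A call with a gripper value outside its range is refused whole. The fingers move at their own pace and stop on an object; FORCE is the grip in N (left out, the last holds). Time passes only in rows, so rows that do not move let the fingers close. It gives the time, the measured TCP pose, the force and the opening at its end, in the units of the state.
- r.get_state(): the state, without advancing time (a new reading comes with each control period).
- r.snapshot(name): name is "scene" or "side" or "wrist"; returns a dict with "pixels" (400x640x3 uint8, red, green, blue), "range_z" (400x640 float32, m along the optical axis (not along the pixel's ray), 0 where there is no reading), "K" (3x3 intrinsics, pixels), "position" and "attitude" of the camera in the world. Camera axes: x right, y up, looking along -z (the intrinsics and any distortion apply to the point x, -y, -z); pixel columns grow to the right and rows downward; lengths in m; the calibration is good to about 2 mm. A picture is of the moment at which its call begins.
- r.finish_job(): hands the job in, once; it reports no verdict.
The state is a dict: "clock": time; "q": joint angles; "qd": joint speeds; "joint_torque": joint torques, N m; "tool_pos": TCP position; "eef_rot": TCP orientation; "contact_force": force on the tool from outside, world axes, zero at the start; "moment": the same for the moment, N m; "opening": opening from 0.0 (shut) to 1.0 (fully open).
Only numpy, scipy, OpenCV 4.12 (cv2) and the standard library are available. Lean on these libraries where they do the work, as an engineer would, in place of code of your own. Each camera call takes 0.05 s, during which the arm holds its last target. There are 200 camera calls.

## Working session

There is one attempt and no reset: what is moved stays moved. The work goes in short steps, Python scripts to look and compute and a shell command to move; the robot and the scene stay as the last step left them, time stands still between calls to the robot, and variables do not carry over. Pictures are saved under pics/ and viewed, about 8 in all and at most 12, crops included, and the job is handed in when it is done.

```bash
ls; mkdir -p pics; cat > h.py <<'E'
import numpy as np, cv2
from plant import r
def snap(n,save=None):
    s=r.snapshot(n)
    if save: cv2.imwrite('pics/'+save,s['pixels'][:,:,::-1])
    return s
def rot(a):
    a=np.array(a,float)
    if a.shape==(3,3): return a
    from scipy.spatial.transform import Rotation as R
    return R.from_quat(a).as_matrix()
def pts(s):
    "world point per pixel from depth"
    K=s['K'];v,u=np.mgrid[:400,:640];z=s['range_z']
    c=np.stack([(u-K[0,2])/K[0,0]*z,-(v-K[1,2])/K[1,1]*z,-z],-1)
    return c@rot(s['attitude']).T+np.array(s['position'])
def ray(s,u,v,h):
    K=s['K'];d=rot(s['attitude'])@np.array([(u-K[0,2])/K[0,0],-(v-K[1,2])/K[1,1],-1])
    p=np.array(s['position']);return p+d*(h-p[2])/d[2]
E
python3 - <<'E'
from h import *
s=snap('scene','a.png')
print(s.keys(),s['position'],s['attitude'],s['K'])
s=snap('side','b.png'); print(s['position'],s['attitude'])
print(r.get_state(),r.tips_ahead)
E
```

```text
pics
dict_keys(['pixels', 'range_z', 'K', 'position', 'attitude']) [-0.07277655  0.39821264  0.64615162] [-0.18406402  0.38688803  0.80960628 -0.40121785] [[408.82396006   0.         312.51875084]
 [  0.         408.82396006 200.12029021]
 [  0.           0.           1.        ]]
[ 0.42410411 -0.87985367  0.45736226] [ 0.52978222 -0.01689958 -0.02275376  0.84766   ]
{'clock': 0.1, 'q': array([ 1.17874516,  0.68989001, -0.19455773,  1.56617995,  0.15729288,
        0.90249232, -0.21509301]), 'qd': array([-0.00039512, -0.00170029,  0.00027629, -0.00157467, -0.00087318,
       -0.00070225,  0.00042758]), 'joint_torque': array([-3.62559942e-03, -5.28490877e+01, -1.27153929e+00, -1.53836614e+01,
       -5.24993974e-02,  1.98926093e-03,  3.53717508e-05]), 'tool_pos': array([ 0.25796058, -0.5687271 ,  0.25701348]), 'eef_rot': array([ 9.77405934e-01,  2.11369388e-01, -2.07297330e-04, -7.61284425e-04]), 'contact_force': array([-0.0467499 ,  0.51613296, -0.55291732]), 'moment': array([-0.05566238,  0.07943419,  0.00036242]), 'opening': 1.0019526513484778} 0.019
```

View pics/a.png

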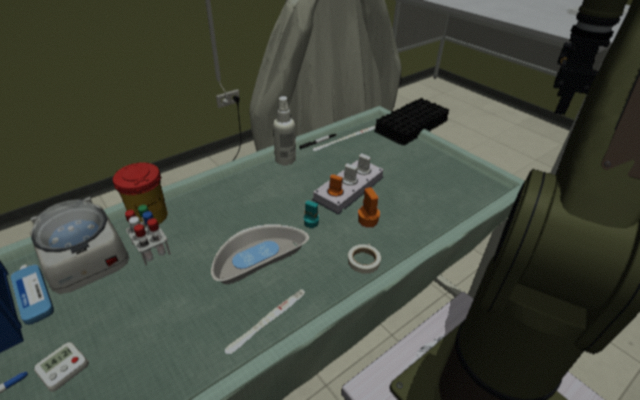

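View pics/b.png

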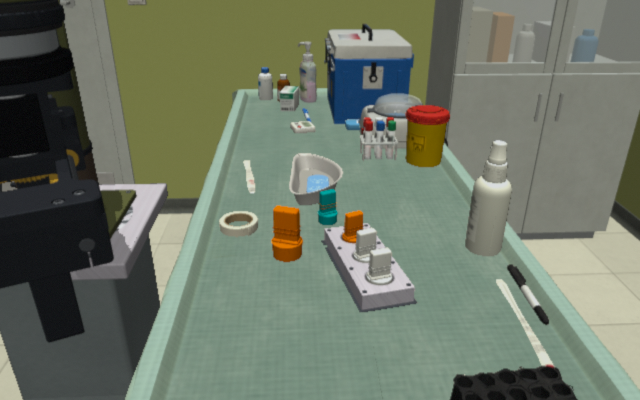

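The orange candidates are scene (335,186) / side (353,225), seated in the mould and smaller, and scene (370,207) / side (287,232), free-standing and larger. A turquoise one stands at scene (311,214) and is to be left alone. The seated smaller orange one fits the description. The dish inlay is at scene (256,254).

```bash
python3 - <<'E'
from h import *
for n in ('scene','side'):
    s=snap(n); P=pts(s); h=cv2.cvtColor(s['pixels'],cv2.COLOR_RGB2HSV); ok=s['range_z']>0
    reg=(P[...,0]>.2)&(P[...,0]<.9)&(abs(P[...,1])<.6)&(P[...,2]<.12)&ok
    masks={'orange':cv2.inRange(h,(4,150,60),(18,255,255)),'blue':cv2.inRange(h,(96,70,80),(115,255,255)),'teal':cv2.inRange(h,(82,150,40),(95,255,255)),'white':cv2.inRange(h,(0,0,140),(179,40,255))}
    for k,m in masks.items():
        m=((m>0)&reg).astype(np.uint8)
        if k=='white': m&=(P[...,2]>.035)
        N,L,st,c=cv2.connectedComponentsWithStats(m)
        for i in range(1,N):
            if st[i,4]<40: continue
            q=P[L==i]
            t=q[q[:,2]>q[:,2].max()-.012]
            print(n,k,c[i].round(),st[i,4],'mean',q.mean(0).round(3),'zmax',q[:,2].max().round(3),'top mean',t.mean(0).round(3),'span',np.ptp(q,axis=0).round(3), 'mid',((q.max(0)+q.min(0))/2).round(3))
    # block top
    m=reg&(abs(P[...,2]-.028)<.003); q=P[m]; 
    if n=='scene':
        m2=m&(h[...,1]<60); m2[:, :300]=0; N,L,st,c=cv2.connectedComponentsWithStats(m2.astype(np.uint8)); i=1+np.argmax(st[1:,4]); print('block',c[i],st[i],cv2.minAreaRect(P[L==i][:,:2].astype(np.float32)))
    m=s['pixels']
    cr=m[140:240,260:420] if n=='scene' else m[170:310,220:440]
    cv2.imwrite(f'pics/c_{n}.png',cv2.resize(cr[:,:,::-1],None,fx=3.6,fy=3.6,interpolation=2))
E
```

```text
scene orange [335. 185.] 203 mean [ 0.513 -0.131  0.049] zmax 0.073 top mean [ 0.514 -0.133  0.068] span [0.031 0.031 0.046] mid [ 0.514 -0.133  0.05 ]
scene orange [370. 210.] 445 mean [ 0.399 -0.138  0.047] zmax 0.089 top mean [ 0.405 -0.142  0.085] span [0.118 0.12  0.086] mid [ 0.441 -0.18   0.046]
scene blue [ 76. 237.] 287 mean [0.637 0.409 0.097] zmax 0.108 top mean [0.637 0.409 0.1  ] span [0.022 0.081 0.021] mid [0.641 0.409 0.098]
scene blue [255. 254.] 683 mean [0.472 0.122 0.006] zmax 0.009 top mean [0.472 0.122 0.006] span [0.05  0.103 0.007] mid [0.472 0.122 0.005]
scene blue [ 29. 294.] 1093 mean [0.63  0.519 0.019] zmax 0.022 top mean [0.63  0.519 0.019] span [0.161 0.05  0.022] mid [0.647 0.516 0.012]
scene blue [ 14. 378.] 119 mean [0.469 0.57  0.009] zmax 0.012 top mean [0.469 0.57  0.009] span [0.02  0.032 0.013] mid [0.472 0.569 0.006]
scene teal [311. 207.] 109 mean [ 0.478 -0.032  0.056] zmax 0.065 top mean [ 0.478 -0.032  0.06 ] span [0.064 0.064 0.061] mid [ 0.498 -0.055  0.035]
scene teal [311. 220.] 124 mean [ 0.473 -0.027  0.021] zmax 0.032 top mean [ 0.47
[... 1845 characters left out ...]
n [0.624 0.278 0.055] zmax 0.075 top mean [0.628 0.271 0.069] span [0.096 0.09  0.04 ] mid [0.632 0.301 0.055]
side white [310. 168.] 294 mean [0.459 0.14  0.038] zmax 0.041 top mean [0.459 0.14  0.038] span [0.11  0.219 0.006] mid [0.47  0.122 0.038]
side white [495. 194.] 231 mean [ 0.736 -0.166  0.114] zmax 0.12 top mean [ 0.736 -0.165  0.115] span [0.052 0.028 0.023] mid [ 0.739 -0.158  0.108]
side white [366. 231.] 113 mean [ 0.532 -0.199  0.072] zmax 0.075 top mean [ 0.532 -0.199  0.072] span [0.03  0.021 0.008] mid [ 0.533 -0.198  0.071]
side white [380. 252.] 143 mean [ 0.544 -0.258  0.072] zmax 0.075 top mean [ 0.544 -0.258  0.072] span [0.03  0.069 0.035] mid [ 0.545 -0.232  0.057]
```

View pics/c_side.png

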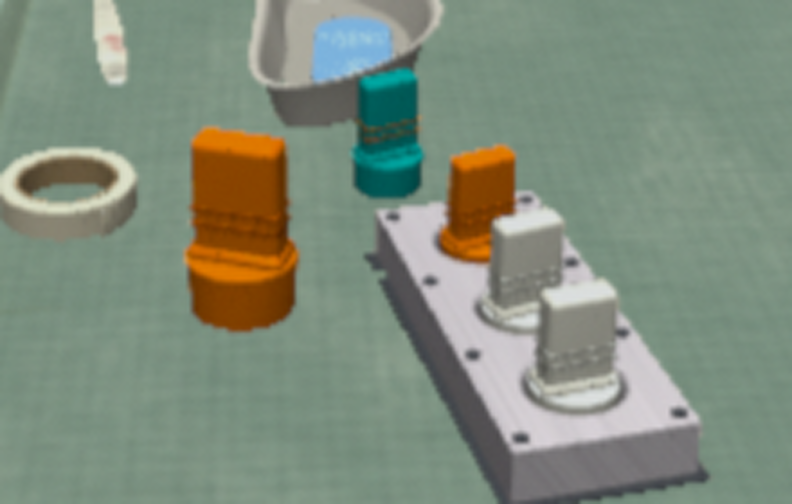

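The crop confirms the target: the smaller orange casting sits in the end cavity of the mould next to two white ones. The larger orange one and the turquoise one are free-standing. Moving above it.

```bash
python3 -m inch '[[0.5,0.9,0,-0.4,88],[0.6,1,0,-0.4,88],[0.6,1,0,-0.4,88],[0.6,1,0,-0.4,88],[0.6,1,0,-0.4,88]]'; python3 -m inch '[[0.6,1,0,0,88],[0.6,1,0,0,88],[0.6,1,0,0,88],[0.6,1,0,0,88],[0.6,1,0,0,88]]'; python3 -m inch '[[0.6,1,0,0,70],[0.6,1,0,0,60],[0.6,1,0,0,50],[0.6,1,0,0,44],[0.6,1,0,0,44]]'; python3 -m inch '[[0.6,1,-0.5,0,44],[0.6,1,-0.5,0,44],[0.5,0.3,-0.3,0,44],[0,0,0,0,44]]'; python3 - <<'E'
from h import *
s=snap('wrist','w1.png'); print(s['position'],r.get_state()['tool_pos'])
P=pts(s);h=cv2.cvtColor(s['pixels'],cv2.COLOR_RGB2HSV)
m=cv2.inRange(h,(4,150,60),(18,255,255))
N,L,st,c=cv2.connectedComponentsWithStats(m)
for i in range(1,N):
    if st[i,4]<200: continue
    q=P[L==i]; t=q[(q[:,2]>.066)&(q[:,2]<.08)]
    print(c[i],st[i],q[:,2].max(), len(t) and (t.mean(0),cv2.minAreaRect(t[:,:2].astype(np.float32))))
E
```

```text
clock: 0.7
tool_pos: [0.3311, -0.4456, 0.2576]
eef_rot: [0.994, 0.107, 0.0, -0.0]
contact_force: [0.0, -0.2, -0.4]
opening: 0.994
clock: 1.2
tool_pos: [0.4061, -0.3206, 0.2577]
eef_rot: [0.994, 0.108, -0.0, -0.0]
contact_force: [0.3, 0.0, -0.7]
opening: 0.996
clock: 1.7
tool_pos: [0.4812, -0.1956, 0.2577]
eef_rot: [0.994, 0.108, -0.0, -0.0]
contact_force: [-0.1, -0.9, -0.4]
opening: 0.569
clock: 2.1
tool_pos: [0.5244, -0.1378, 0.2243]
eef_rot: [0.994, 0.11, -0.0, -0.0]
contact_force: [0.1, -0.2, -0.4]
opening: 0.498
[ 0.60448867 -0.11909752  0.35079849] [ 0.52330379 -0.139717    0.22485083]
[322.82824859 181.40112994] [304 160  37  47 885] 0.35079849148696984 (array([ 0.51993404, -0.13702553,  0.07133219]), ((0.518917977809906, -0.13699223101139069), (0.02828413061797619, 0.01322917453944683), 23.897550582885742))
[306.78035471 286.0113688 ] [ 286  254   46   71 2199] 0.35079849148696984 (array([ 0.42253392, -0.14627281,  0.07303679]), ((0.4183627963066101, -0.14265580475330353), (0.014796260744333267, 0.036888107657432556), 42.58988952636719))
```

View pics/w1.png

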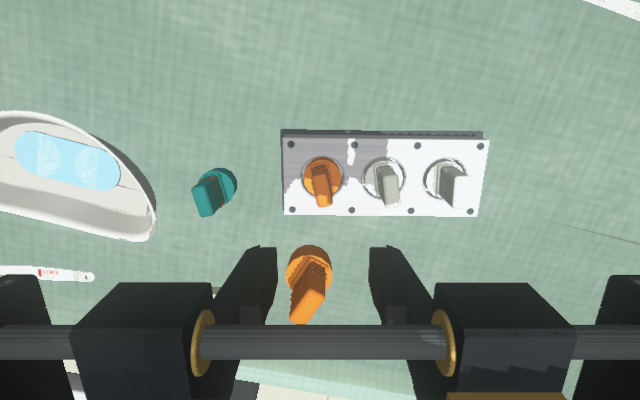

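The wrist view shows the amber bar at (322,182) in the left cavity, the whites at (384,182) and (447,182), and the large orange at (308,285). The bar's yaw needs a closer check.

```bash
python3 - <<'E'
from h import *
s=snap('wrist'); P=pts(s);h=cv2.cvtColor(s['pixels'],cv2.COLOR_RGB2HSV)
m=(cv2.inRange(h,(4,150,60),(18,255,255))>0); m[240:]=False
q=P[m]; z=q[:,2]
print(np.histogram(z,bins=[0,.02,.027,.033,.04,.05,.06,.066,.069,.071,.073,.076,.4]))
for lo,hi in((.07,.078),(.068,.078),(.06,.067),(.04,.06)):
    t=q[(z>lo)&(z<hi)][:,:2].astype(np.float32)
    w,v=np.linalg.eigh(np.cov(t.T)); a=np.degrees(np.arctan2(v[1,1],v[0,1]))
    print(lo,len(t),t.mean(0),cv2.minAreaRect(t),'pca',a%180,np.sqrt(w*12))
# puck ring centre
t=q[(z>.026)&(z<.034)]; print('puck',t.mean(0),cv2.minEnclosingCircle(t[:,:2].astype(np.float32)))
g=m&(P[...,2]<.078); cr=s['pixels'][140:225,270:480,::-1]
cv2.imwrite('pics/w2.png',cv2.resize(cr,None,fx=3.8,fy=3.8,interpolation=2))
E
```

```text
(array([  0,   0, 435,  25,   3,   0,   1,   6, 146, 308,   2,   1]), array([0.   , 0.02 , 0.027, 0.033, 0.04 , 0.05 , 0.06 , 0.066, 0.069,
       0.071, 0.073, 0.076, 0.4  ]))
0.07 431 [ 0.5197573  -0.13714638] ((0.5192770957946777, -0.1372840404510498), (0.028024746105074883, 0.01291855052113533), 22.636343002319336) pca 24.10273007881122 [0.01222896 0.02738269]
0.068 462 [ 0.52002525 -0.13689494] ((0.519184947013855, -0.13700030744075775), (0.0280130747705698, 0.013701456598937511), 23.317581176757812) pca 25.038993815643636 [0.01279638 0.027667  ]
0.06 1 [ 0.52812886 -0.12614755] ((0.5281288623809814, -0.1261475533246994), (0.0, 0.0), 0.0) pca nan [nan nan]
0.04 3 [ 0.52894354 -0.12539895] ((0.5289369225502014, -0.12541580200195312), (0.0015342050464823842, 8.269248064607382e-05), 18.98876190185547) pca 18.89370795009154 [0.00016533 0.00265826]
puck [ 0.52399088 -0.13928882  0.03008922] ((0.5188668966293335, -0.13751903176307678), 0.01858782209455967)<stdin>:8: RuntimeWarning: Degrees of freedom <= 0 for slice
  c *= np.true_divide(1, fact)
  c *= np.true_divide(1, fact)
```

View pics/w2.png

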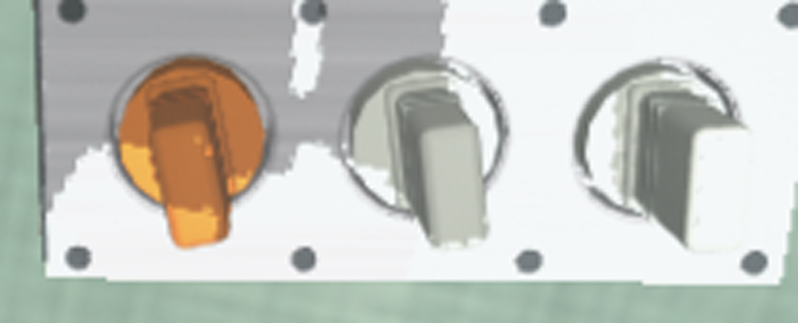

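```bash
python3 -m inch '[[-0.1,0.05,-0.5,0.9,38],[-0.07,0.05,-1,0.85,38],[0,0,-1,0,38],[0,0,-1,0,38],[0,0,-0.5,0,38]]' 15; python3 - <<'E'
from h import *
print(r.get_state()['tool_pos'],r.get_state()['eef_rot'])
s=snap('wrist','w3.png'); P=pts(s);h=cv2.cvtColor(s['pixels'],cv2.COLOR_RGB2HSV)
m=(cv2.inRange(h,(4,150,60),(18,255,255))>0)
q=P[m]; z=q[:,2]; t=q[(z>.069)&(z<.078)&(q[:,0]>.48)]
print(len(t),cv2.minAreaRect(t[:,:2].astype(np.float32)))
print(r.get_state()['tool_pos'],r.get_state()['eef_rot'])
E
```

```text
clock: 2.7
tool_pos: [0.5174, -0.1389, 0.1242]
eef_rot: [0.98, 0.197, -0.001, 0.0]
contact_force: [-0.4, -0.9, -0.2]
opening: 0.427
[ 0.51736414 -0.13890906  0.12415782] [ 9.80412201e-01  1.96952383e-01 -1.25969144e-03  2.98130036e-04]
967 ((0.5198932886123657, -0.1365285962820053), (0.027701253071427345, 0.013217708095908165), 23.303234100341797)
[ 0.51697719 -0.13839069  0.12308766] [ 9.80348187e-01  1.97264604e-01 -2.02113132e-03 -1.51625691e-04]
```

View pics/w3.png

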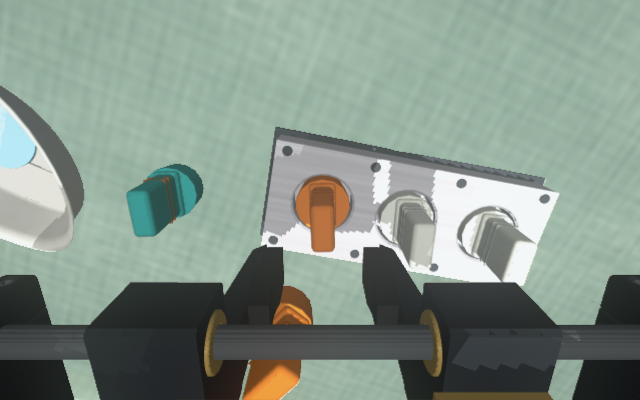

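The bar at (322,215) is parallel to the jaws and centred between them. Descending and gripping.

```bash
python3 -m inch '[[0.1,0.08,-0.8,0,38],[0,0,-0.8,0,38],[0,0,-0.6,0,38],[0,0,-0.3,0,38],[0,0,0,0,38]]' 15;python3 -m inch '[[0,0,0,0,10],[0,0,0,0,8],[0,0,0,0,8],[0,0,0,0,8],[0,0,0,0,8]]' 15; python3 -m inch '[[0,0,0.2,0,8],[0,0,0.3,0,8],[0,0,0.4,0,8],[0,0,0.4,0,8],[0,0,0.4,0,8]]'
```

```text
clock: 3.25
tool_pos: [0.5212, -0.1354, 0.0628]
eef_rot: [0.98, 0.198, -0.0, 0.0]
contact_force: [-0.8, -0.0, 0.5]
opening: 0.434
clock: 3.75
tool_pos: [0.5217, -0.1348, 0.0631]
eef_rot: [0.98, 0.198, 0.0, 0.0]
contact_force: [-0.4, 0.1, 1.5]
opening: 0.157
clock: 4.25
tool_pos: [0.5216, -0.1347, 0.1064]
eef_rot: [0.98, 0.198, 0.0, 0.0]
contact_force: [0.9, -0.3, -1.4]
opening: 0.157
```

```bash
python3 -m inch '[[0,0,0.7,0,8],[0,0,1,0,8],[0,0,1,0,8],[0,0.3,0.6,0,8],[-0.1,0.5,0,0,8]]'; python3 -m inch '[[-0.2,0.8,0,0,8],[-0.2,0.8,0,0,8],[-0.2,0.8,0,0,8],[-0.2,0.8,0,0,8],[-0.2,0.8,0,0,8]]'; python3 -m inch '[[-0.2,0.8,0,0,8],[-0.2,0.8,0,0,8],[-0.2,0.8,0,0,8],[0,0.4,0,0,8],[0,0,0,0,8]]'; python3 - <<'E'
from h import *
for n in('wrist','scene'):
    s=snap(n,f'd_{n}.png'); P=pts(s);h=cv2.cvtColor(s['pixels'],cv2.COLOR_RGB2HSV)
    reg=(abs(P[...,0]-.47)<.1)&(abs(P[...,1]-.12)<.1)
    m=(cv2.inRange(h,(85,25,80),(115,255,255))>0)&reg&(P[...,2]>0.002)&(P[...,2]<.014); t=P[m]
    print(n,len(t),t.mean(0),cv2.minAreaRect(t[:,:2].astype(np.float32)))
    m=(cv2.inRange(h,(4,150,60),(18,255,255))>0)&reg&(P[...,2]>.05)&(P[...,2]<.22); t=P[m]
    print(' orange',len(t),t.min(0),t.max(0)) if len(t) else 0
print(r.get_state()['tool_pos'],r.get_state()['eef_rot'],r.get_state()['opening'])
E
```

```text
clock: 4.75
tool_pos: [0.5204, -0.1155, 0.1903]
eef_rot: [0.98, 0.197, 0.003, 0.001]
contact_force: [0.4, 0.3, -1.4]
opening: 0.156
clock: 5.25
tool_pos: [0.4927, -0.0131, 0.1872]
eef_rot: [0.98, 0.199, -0.001, -0.0]
contact_force: [0.3, 0.6, -0.2]
opening: 0.161
clock: 5.75
tool_pos: [0.4786, 0.0572, 0.1875]
eef_rot: [0.98, 0.2, -0.0, -0.0]
contact_force: [0.2, 0.6, -0.7]
opening: 0.163
wrist 5306 [0.4734912  0.12113378 0.00649628] ((0.47260773181915283, 0.11999243497848511), (0.10612912476062775, 0.046997714787721634), 86.50550842285156)
 orange 3653 [0.46381497 0.04373674 0.15099426] [0.49402135 0.07472272 0.19773848]
scene 800 [0.47232188 0.1226812  0.00584909] ((0.4732895493507385, 0.12014973163604736), (0.10879571735858917, 0.05300258472561836), 83.8126220703125)
 orange 322 [0.45494439 0.04356511 0.13589846] [0.48214379 0.07427898 0.19618594]
[0.47896268 0.0546712  0.18755612] [ 9.80135098e-01  1.98330575e-01 -1.79345863e-04  3.75622908e-04] 0.15292018350200318
```

View pics/d_wrist.png

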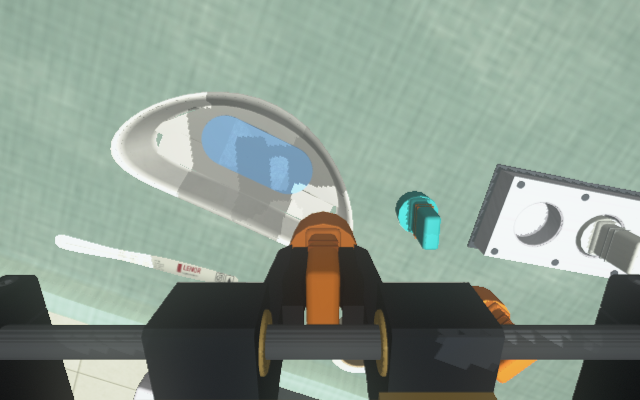

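View pics/d_scene.png

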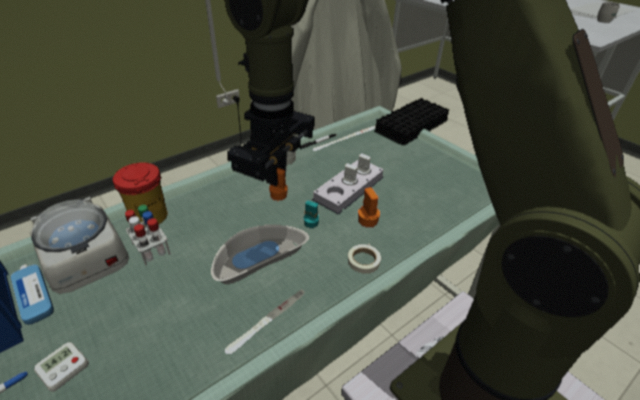

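The amber casting is held upright at wrist (323,260), with the inlay at (257,155). Its cavity is empty and both whites are still seated.

```bash
python3 -m inch '[[-0.1,0.9,0,0,8],[-0.1,0.9,-0.3,0,8],[0,0.8,-0.6,0,8],[0,0,-0.8,0,8],[0,0,-0.8,0,8]]'; python3 -m inch '[[0,0,-0.8,0,8],[0,0,-0.6,0,8],[0,0,-0.3,0,8],[0,0,0,0,8],[0,0,0,0,8]]'; python3 - <<'E'
from h import *
for n in('wrist','side'):
    s=snap(n,f'e_{n}.png'); P=pts(s);h=cv2.cvtColor(s['pixels'],cv2.COLOR_RGB2HSV)
    reg=(abs(P[...,0]-.47)<.06)&(abs(P[...,1]-.12)<.06)
    m=(cv2.inRange(h,(4,150,60),(18,255,255))>0)&reg&(P[...,2]>.01)&(P[...,2]<.15); t=P[m]
    print(n,' orange',len(t),t.min(0),t.max(0)) if len(t) else 0
    t=P[m&(P[...,2]<.055)]; print('puck',len(t),len(t) and (t.min(0),t.max(0),cv2.minEnclosingCircle(t[:,:2].astype(np.float32))))
st=r.get_state();print(st['tool_pos'],st['eef_rot'],st['contact_force'])
a=cv2.imread('pics/e_wrist.png');b=cv2.imread('pics/e_side.png')[120:260,220:430]
b=cv2.resize(b,(630,420)); cv2.imwrite('pics/e_side2.png',b)
E
```

```text
clock: 6.35
tool_pos: [0.4746, 0.1197, 0.1247]
eef_rot: [0.98, 0.198, 0.001, 0.0]
contact_force: [-0.5, -0.3, -0.4]
opening: 0.157
clock: 6.85
tool_pos: [0.4744, 0.1198, 0.0831]
eef_rot: [0.98, 0.198, 0.0, 0.0]
contact_force: [-0.0, 0.0, -0.8]
opening: 0.158
wrist  orange 3524 [0.46005318 0.10602633 0.04769081] [0.48981186 0.13715506 0.09308018]
puck 833 (array([0.46950081, 0.10602633, 0.04769081]), array([0.48981186, 0.13715506, 0.05493034]), ((0.47701066732406616, 0.12159068882465363), 0.01703047938644886))
side  orange 360 [0.45391641 0.0963002  0.0317917 ] [0.48937101 0.12900097 0.09829098]
puck 190 (array([0.45391641, 0.0963002 , 0.0317917 ]), array([0.48937101, 0.11986417, 0.05499116]), ((0.47204941511154175, 0.11438281089067459), 0.0182512067258358))
[0.4745056  0.12016202 0.08346186] [9.80154292e-01 1.98234800e-01 7.26634699e-04 1.65125517e-05] [-0.31453392 -0.40011203  0.33772545]
```

View pics/e_wrist.png

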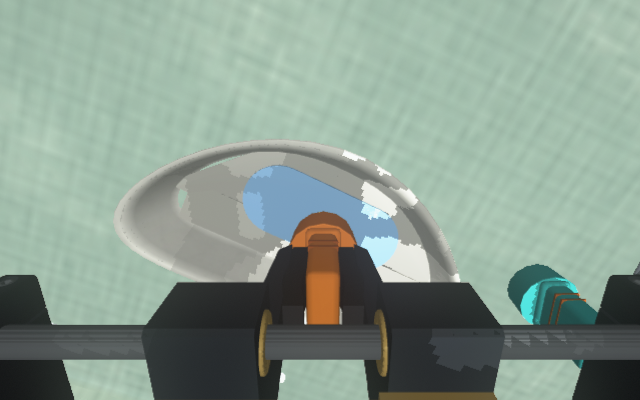

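The puck is over the inlay, which shows at about (320,210). Lowering gently while watching the force.

```bash
python3 -m inch '[[-0.04,0,-0.3,0,8],[0,0,-0.25,0,8],[0,0,-0.12,0,8],[0,0,-0.06,0,8],[0,0,0,0,8]]'; python3 -m inch '[[0,0,-0.04,0,8],[0,0,0,0,8],[0,0,0,0,8]]';python3 -m inch '[[0,0,-0.04,0,8],[0,0,0,0,8],[0,0,0,0,8]]'
```

```text
clock: 7.45
tool_pos: [0.4728, 0.1203, 0.0642]
eef_rot: [0.98, 0.199, -0.0, 0.0]
contact_force: [0.3, -0.6, -0.6]
opening: 0.16
clock: 7.75
tool_pos: [0.473, 0.1203, 0.0636]
eef_rot: [0.98, 0.198, 0.0, 0.0]
contact_force: [0.0, 0.1, -1.0]
opening: 0.161
clock: 8.05
tool_pos: [0.4729, 0.1203, 0.0625]
eef_rot: [0.98, 0.198, 0.0, 0.0]
contact_force: [0.9, -1.0, -0.5]
opening: 0.156
```

```bash
python3 -m inch '[[0,0,-0.04,0,8],[0,0,0,0,8],[0,0,0,0,8]]'; python3 -m inch '[[0,0,-0.03,0,8],[0,0,0,0,8],[0,0,0,0,8]]'
```

```text
clock: 8.35
tool_pos: [0.4731, 0.1201, 0.062]
eef_rot: [0.98, 0.198, 0.0, 0.0]
contact_force: [-0.4, -0.3, 6.1]
opening: 0.162
clock: 8.65
tool_pos: [0.4732, 0.1201, 0.062]
eef_rot: [0.98, 0.198, 0.001, 0.0]
contact_force: [-1.6, 0.1, 13.9]
opening: 0.154
```

Contact came at the expected height. Easing the load off, releasing and retreating upward.

```bash
python3 -m inch '[[0,0,0.05,0,8],[0,0,0,0,14],[0,0,0,0,20],[0,0,0,0,28],[0,0,0,0,34]]' 5; python3 -m inch '[[0,0,0,0,38],[0,0,0,0,38],[0,0,0.3,0,38],[0,0,0.6,0,38],[0,0,0.8,0,38]]'; python3 -m inch '[[0,0,1,0,38],[0,0,1,0,38],[0,0,1,0,38],[0,-0.5,0.5,0,38],[0,0,0,0,38]]'; python3 -m inch '[[-0.4,-1,0,0,38],[-0.4,-1,0,0,38],[-0.4,-1,0,0,38],[-0.2,-0.5,0,0,38],[0,0,0,0,38]]'; python3 - <<'E'
from h import *
for n in('wrist','scene'):
    s=snap(n,f'f_{n}.png'); P=pts(s);h=cv2.cvtColor(s['pixels'],cv2.COLOR_RGB2HSV)
    reg=(abs(P[...,0]-.47)<.1)&(abs(P[...,1]-.12)<.1)
    m=(cv2.inRange(h,(4,150,60),(18,255,255))>0)&reg&(P[...,2]<.1); t=P[m]
    print(n,len(t),t.min(0),t.max(0)); u=t[t[:,2]>.066]; print(' top',len(u),len(u) and cv2.minAreaRect(u[:,:2].astype(np.float32)),'zmax',u[:,2].max())
    m=(cv2.inRange(h,(85,25,80),(115,255,255))>0)&reg&(P[...,2]>0.002)&(P[...,2]<.014); t=P[m]
    print(' inlay',cv2.minAreaRect(t[:,:2].astype(np.float32)))
a=cv2.imread('pics/f_scene.png')[140:300,190:430]; cv2.imwrite('pics/f2.png',cv2.resize(a,(780,520),interpolation=2))
E
```

```text
clock: 9.15
tool_pos: [0.4729, 0.1203, 0.0618]
eef_rot: [0.98, 0.199, -0.0, 0.0]
contact_force: [0.1, 0.5, 0.4]
opening: 0.372
clock: 9.65
tool_pos: [0.4724, 0.1201, 0.1049]
eef_rot: [0.98, 0.199, -0.001, 0.0]
contact_force: [0.9, -0.1, 0.4]
opening: 0.432
clock: 10.15
tool_pos: [0.4736, 0.1055, 0.1935]
eef_rot: [0.98, 0.197, 0.001, 0.001]
contact_force: [0.3, -0.6, -0.3]
opening: 0.431
clock: 10.65
tool_pos: [0.4367, 0.0184, 0.1913]
eef_rot: [0.98, 0.197, -0.001, 0.0]
contact_force: [0.1, 0.5, -0.1]
opening: 0.433
wrist 1242 [0.45522758 0.10072424 0.02661107] [0.48772864 0.13247773 0.07325796]
 top 708 ((0.46986645460128784, 0.11915384232997894), (0.027795350179076195, 0.012114995159208775), 22.9993953704834) zmax 0.0732579591576463
 inlay ((0.4727746844291687, 0.1209830716252327), (0.10671506822109222, 0.04660001024603844), 86.76861572265625)
scene 371 [0.44834027 0.10480798 0.00986596] [0.47865398 0.13912319 0.07248761]
 top 67 ((0.4661022424697876, 0.12097543478012085), (0.027066409587860107, 0.012676764279603958), 22.31513023376465) zmax 0.07248761221088151
 inlay ((0.4727266728878021, 0.12068004906177521), (0.10749607533216476, 0.05086459964513779), 85.22273254394531)
```

View pics/f2.png

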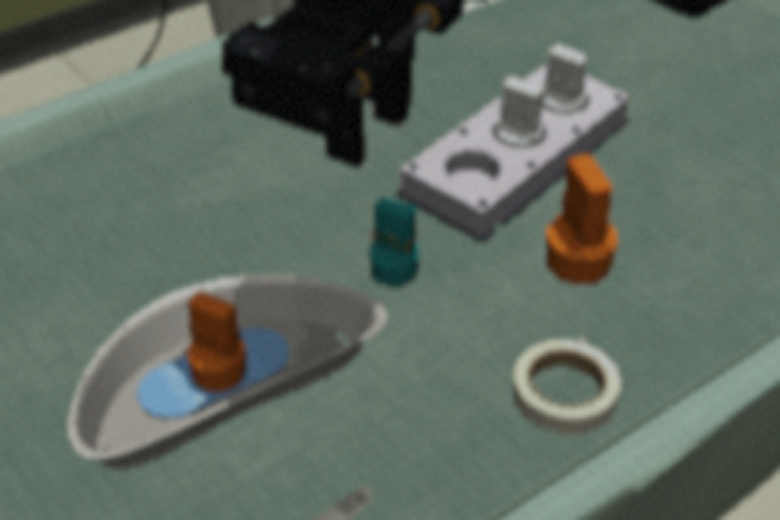

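View pics/f_wrist.png

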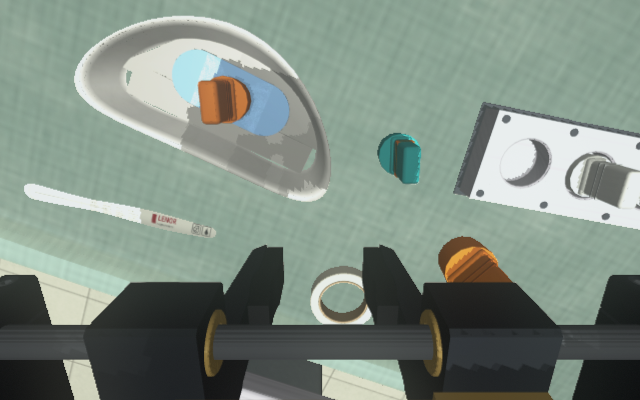

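The amber casting stands upright on the inlay, within about 3 mm of its centre, and the gripper is clear. Both whites are seated.

```bash
python3 -c "
from plant import r
print(r.finish_job(), r.get_state()['clock'])"
```

```text
the job is handed in; nothing more can be done
the job is handed in; nothing more can be done
```

The amber casting is out of its cavity and standing upright on the pale blue inlay in the kidney dish. It is released, and I handed the job in after about 11 s of the 40 s allowed.

**What I did:** I took the smaller orange casting seated in the mould and left the larger free-standing orange one and the turquoise one alone. I gripped its bar at 15 N, carried it over, and lowered it in small steps until it touched. I backed off slightly, let go and moved the arm clear. The wrist force reached about 14 N while setting it down.

**Last checks:**
- **Position:** the wrist camera puts the bar's centre about 3 mm off the inlay centre. The scene camera says about 6.6 mm in x, but only from 67 pixels on the side of the bar facing it, so I trusted the wrist view.
- **Upright:** its top measured 0.072–0.073 m against 0.071 m expected, and its bar kept the 23° yaw it had in the mould.
- **Everything else:** both white castings are still seated, and the dish did not measurably move.

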